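# Fold open the bifold guard of the bay with the circuit board

### The arm

A 6-joint arm with a two-finger parallel gripper is mounted at the origin on a cart in front of the work surface, level with it; the furniture and walls round the work are solid. World frame = base frame: x ahead of the robot, y to its left, z up, the work surface at z = 0. Lengths are in m, angles in rad, forces in N, time in s.
With the tool pointing down it reaches from about 0.225 to 0.875 m from the base axis. Payload 3.4 kg.
Tool frame: the origin (TCP) lies between the finger pads; the fingertips stand 19 mm ahead of it and the grasp point (between the pads) is the TCP; z points along the fingers, y is the line along which they close (so a half turn about z gives the same grasp; the last joint's range is limited). The gripper opens to 85 mm and grips with 20 to 120 N. Pads are 22 mm wide; open, the fingers measure 114 mm over their backs; the gripper's body (76 mm by 85 mm) begins 54 mm behind the grasp point. The pads swing forward as they close: fully open they stand 13 mm farther back than shut.
Start: joints at [-1.428, 0.276, 1.505, -0, 1.361, -0.121], TCP at [0.15, -0.555, 0.214] pointing down, gripper open.
Joint ranges: [-2.89, 2.89], [-0.75, 2.08], [0.22, 2.7], [-1.18, 4.32], [0.11, 2.71], [-2.7, 2.7]. Speed limits (rad/s): [2.57, 2.57, 3.14, 3.14, 3.14, 3.14].

### API

Orientations are given as a unit quaternion [w, x, y, z].
In Python, from rig import get_state, imaging, ticket gives the robot as it stands. The module is installed in compiled form; this text tells all that it offers.
- The arm moves only by the shell command python3 -m inch 'ROWS' [FORCE]. ROWS is JSON, a list of rows, each an object with "claw": the opening, from -1 (shut) to 1 (fully open); "travel": the shift along the world's x, y, z in units of 200 mm (1.0 is 200 mm), a list of three; "turn": the turn about the world's z in units of 180 degrees (1.0 is 180 degrees). A call has 1 to 5 rows; each row is the pose to reach, as a shift and turn from the pose commanded when the call began, turning the shorter way round; what a row does not reach only later rows make up. A row lasts 1/10 s, in which the tool goes at most 50 mm and 8.59 degrees, less where a joint would pass 70% of its speed; a pose out of reach is approached as far as the arm can. A call with a number of a shift or a turn outside -1 to 1 is refused whole. A call with a gripper value outside its range is refused whole. The fingers move at their own pace and stop on an object; FORCE is the grip in N (left out, the last holds). Time passes only in rows, so rows that repeat a pose let the fingers close. It gives the time, the measured TCP pose, the force, the opening and the grip force at its end, in the units of the state.
- get_state(): the state, without advancing time (a new reading comes with each control period).
- imaging.get_image(name): name is "scene" or "top" or "wrist"; returns the picture (480x640x3 uint8, red, green, blue); there is no depth.
- imaging.camera_params(name): a dict with "camera_matrix" (3x3 intrinsics, pixels), "k1" (the pictures are not rectified: a ray, as slopes to the right and down, at radius r is drawn at 1 + k1 r^2 times it, then the intrinsics apply), "cam_to_world" (4x4, takes a point from camera to world coordinates); the wrist camera has in their place "T_tool_cam" (4x4, takes a point from camera to tool coordinates, whose origin is the TCP and whose axes are the flange's). Camera axes: x right, y down, z forward; pixel columns grow to the right and rows downward; lengths in m; the calibration is good to about 2 mm. A picture is of the moment at which its call begins: read the wrist's pose just before it. camera_params takes no time and is no camera call.
- ticket.sign_off(): hands the job in; it is judged then, once.
The state is a dict: "clock": time; "qpos": joint angles; "qd": joint speeds; "effort": joint torques, N m; "position": TCP position; "ee_rot": TCP orientation; "contact_force": force on the tool from outside, world axes, zero at the start; "moment": the same for the moment, N m; "width": finger opening in m; "gripper_force": force on a finger pad.
Only numpy, scipy, OpenCV 4.12 (cv2) and the standard library are available. Lean on these libraries where they do the work, as an engineer would, in place of code of your own. Each camera call takes 0.05 s, during which the arm holds its last target. There are 200 camera calls.

### The job

Two test bays stand side by side, each with a half-shut bifold door. Open the bay that holds the circuit board: with the fingers, push the post on its door's fold hinge round towards the outer end of the enclosure until both panels are fully folded together and stand straight out, then let go. Leave the other bay's door and the circuit board as they are.

Things in the scene. Friction and masses are not known exactly. Their poses are not given: they have to be found in the camera images.
- test_bay: grey fixed enclosure, open top, 316 wide (y) x 105 deep (x), walls 78 high; a divider makes a left (+y) and a right (-y) bay, floor at 12. Origin: centre of underside; x points from the doors to the rear wall. Doors: two panels each, 70 between axes, 7 thick, aluminium frames, clear panes, z 16 to 84. Track along y at x = -43; vertical jamb axes there at y = +149 and -149, the outer ends (mm)
- left_post: steel push post, 12 mm diameter, black cap: a turning sleeve on the left door's fold hinge pin, carried up above the panels. Origin on the hinge axis at the post's foot, 85 mm above the bench; top at 125 mm, nothing of the enclosure beside it there. Swings on a 70 mm circle about the door's jamb axis; 1 to 3 N moves the door
- right_post: steel push post, 12 mm diameter, black cap: a turning sleeve on the right door's fold hinge pin, carried up above the panels. Origin on the hinge axis at the post's foot, 85 mm above the bench; top at 125 mm, nothing of the enclosure beside it there. Swings on a 70 mm circle about the door's jamb axis; 1 to 3 N moves the door
- left_panel (a joint): left door: angle q of the jamb panel. 0 closed (panels in line), 1.52 the stop (panels folded together, straight out to the robot). The other panel follows in its track. Post at x = -43 - 70 sin q, y = +(149 - 70 cos q) mm in the enclosure's frame: opening swings it to the robot and to +y. Starts at 0.35 to 0.70; friction, no spring: stays where left
- right_panel (a joint): right door: angle q of the jamb panel. 0 closed (panels in line), 1.52 the stop (panels folded together, straight out to the robot). The other panel follows in its track. Post at x = -43 - 70 sin q, y = -(149 - 70 cos q) mm in the enclosure's frame: opening swings it to the robot and to -y. Starts at 0.35 to 0.70; friction, no spring: stays where left
- board: the circuit board: flat green board 40 x 59 mm, 14 mm high with a black pin header, lying loose on the floor of one bay, left or right (the other bay holds a finned aluminium heat sink 40 x 40 x 20 mm). Origin at the centre of its underside
Things that resemble listed ones, but are neither listed nor needed, are in the scene too. There is more than one size of the board; the one meant has the size given above.

How it is judged:
On the way:
1. the fingers push the fold post of the board's door while that door is folded past 0.8 rad (((y of board in the frame of test_bay above 0 m and value of joint left_panel above 0.8 rad and contact force between the fingers and left_post above 0.3 N) or (y of board in the frame of test_bay below 0 m and value of joint right_panel above 0.8 rad and contact force between the fingers and right_post above 0.3 N))), for 0.04 s.
At the end, for the whole second after the job is handed in: The door of the bay with the circuit board is folded to more than 1.34 rad (within about 10 degrees of its stop) and at rest; the other door is where it was (its post within 15 mm of its start); the board lies within 20 mm of its start (((y of board in the frame of test_bay above 0 m and value of joint left_panel above 1.34 rad and value of joint right_panel below 0.95 rad and velocity of joint left_panel between -0.05 and 0.05 rad/s) or (y of board in the frame of test_bay below 0 m and value of joint right_panel above 1.34 rad and value of joint left_panel below 0.95 rad and velocity of joint right_panel between -0.05 and 0.05 rad/s)) and distance of board from where it was at the start of the episode below 0.02 m); the robot touches nothing.
It fails at once if the other bay's door is moved (its post by more than 15 mm) ((y of board in the frame of test_bay above 0 m and distance of right_post from where it was at the start of the episode above 0.015 m) or (y of board in the frame of test_bay below 0 m and distance of left_post from where it was at the start of the episode above 0.015 m)).
It fails at once if the circuit board is moved by more than 20 mm (distance of board from where it was at the start of the episode above 0.02 m).
It also fails if it takes over 32 s, if anything falls off the work surface, if the arm or the gripper's body presses on something with over 40 N, if the wrist force passes 120 N, or if a joint passes its speed limit or range.

## Working session

There is one attempt and no reset: what is moved stays moved. The work goes in short steps, Python scripts to look and compute and a shell command to move; the robot and the scene stay as the last step left them, time stands still between calls to the robot, and variables do not carry over. Pictures are saved under pics/ and viewed, at most 10 in all, crops included, and the job is handed in when it is done.

```bash
mkdir -p pics
python3 - <<'E'
from rig import get_state, imaging
import cv2
for n in ("top","scene"):
    cv2.imwrite(f"pics/{n}0.png",imaging.get_image(n)[:,:,::-1])
    p=imaging.camera_params(n);print(n,p)
s=get_state();print(s["clock"],s["position"],s["ee_rot"],s["width"])
E
```

```text
top {'camera_matrix': array([[556.97274161,   0.        , 320.75235722],
       [  0.        , 556.97274161, 241.71031702],
       [  0.        ,   0.        ,   1.        ]]), 'k1': -0.1542129547845577, 'cam_to_world': array([[ 0.00627802, -0.97887832,  0.20434731,  0.41055974],
       [-0.99997601, -0.0055476 ,  0.00414707,  0.06975892],
       [-0.00292584, -0.20436844, -0.97888967,  0.91256223],
       [ 0.        ,  0.        ,  0.        ,  1.        ]])}
scene {'camera_matrix': array([[496.7455304 ,   0.        , 323.92585049],
       [  0.        , 496.7455304 , 244.02269818],
       [  0.        ,   0.        ,   1.        ]]), 'k1': -0.08091226890518584, 'cam_to_world': array([[ 0.88603962, -0.33781971,  0.31750849,  0.29954401],
       [-0.46316567, -0.61505367,  0.6381117 , -0.46539507],
       [-0.02028195, -0.71245128, -0.70142841,  0.69972907],
       [ 0.        ,  0.        ,  0.        ,  1.        ]])}
0.1 [ 0.1498659  -0.55459915  0.213537  ] [-8.22267900e-04  9.91311961e-01  1.31529161e-01 -6.25956700e-06] 0.08574373323273864
```

View pics/top0.png

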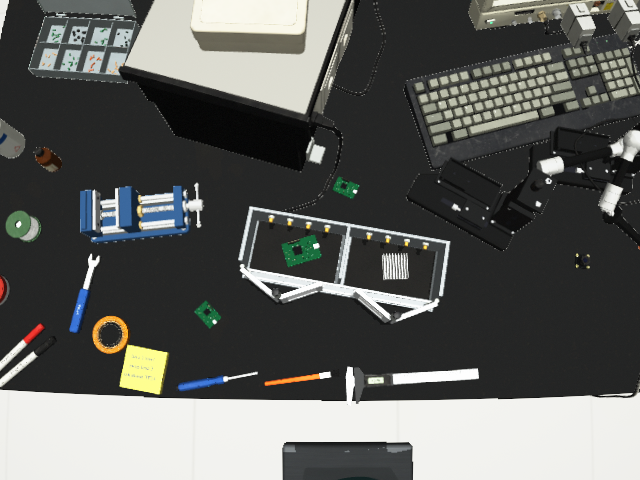

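View pics/scene0.png

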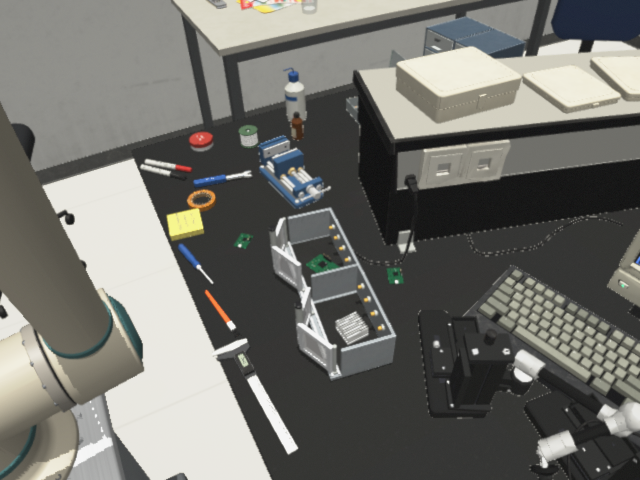

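The top view shows the enclosure at (240–450, 205–320). There are three green boards: the large one inside the left (+y) bay at (301,250), and small decoys on the bench at (346,187) and (208,314). The right bay holds the heat sink at (396,266). The 40x59 board should be the one in the left bay, so I'll check that in an enlarged crop.

Run:
```python
import cv2
i=cv2.imread("pics/top0.png")[195:330,230:460]
cv2.imwrite("pics/crop1.png",cv2.resize(i,None,fx=3.4,fy=3.4,interpolation=cv2.INTER_CUBIC))
```

```text
(no output)
```

View pics/crop1.png

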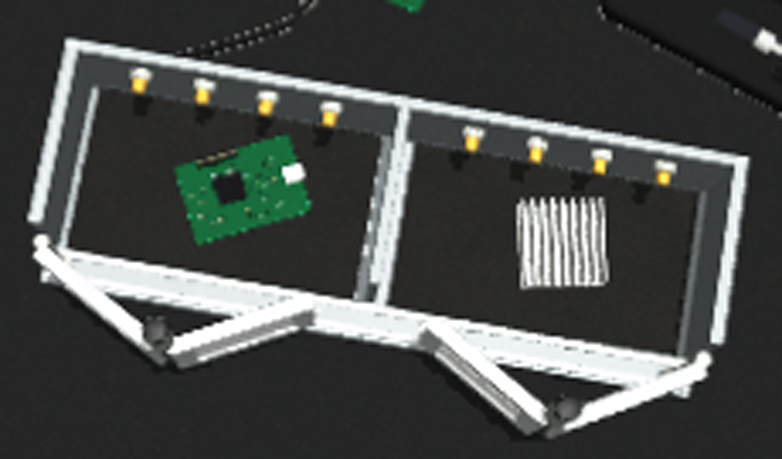

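The crop shows the left bay's board with corners at about (288,135), (312,210), (200,245) and (176,170). The left post cap is at (155,328), the right post cap at (566,407), and the jamb pins at (40,241) and (705,358). Next I'll measure them.

```bash
cat > h.py <<'E'
import numpy as np, cv2
from rig import imaging
def pt(name,uv,z):
    p=imaging.camera_params(name);T=p["cam_to_world"]
    x,y=cv2.undistortPoints(np.array([[uv]],float),p["camera_matrix"],np.array([p["k1"],0,0,0,0.]))[0,0]
    d=T[:3,:3]@[x,y,1];return T[:3,3]+d*(z-T[2,3])/d[2]
E
python3 - <<'E'
from h import *
c=lambda u,v,z:pt("top",(230+u/3.4,195+v/3.4),z)[:2]
b=[c(*q,.013+.01) for q in [(288,135),(312,210),(200,245),(176,170)]]
print("board sides",[np.linalg.norm(b[i]-b[i-1]).round(4) for i in range(4)])
rl,rr=c(66,38,.078),c(748,157,.078)
jl,jr=c(40,241,.084),c(705,358,.084)
pl,pr=c(155,328,.125),c(566,407,.125)
print("rear",rl,rr,np.linalg.norm(rl-rr)); print("jamb",jl,jr,np.linalg.norm(jl-jr))
for a,b_ in((rl,rr),(jl,jr)): d=a-b_; print("yaw",np.arctan2(-d[0],d[1]))
print("posts",pl,pr,"radii",np.linalg.norm(pl-jl),np.linalg.norm(pr-jr))
# pose fit: enclosure-frame points
E_=np.array([[.0525,.158],[.0525,-.158],[-.043,.149],[-.043,-.149]]);W=np.array([rl,rr,jl,jr])
A=E_-E_.mean(0);B=W-W.mean(0);th=np.arctan2((A[:,0]*B[:,1]-A[:,1]*B[:,0]).sum(),(A*B).sum())
R=np.array([[np.cos(th),-np.sin(th)],[np.sin(th),np.cos(th)]]);t=W.mean(0)-R@E_.mean(0)
print("yaw",th,"t",t,"res",(E_@R.T+t-W).round(4).tolist())
for p,s in((pl,1),(pr,-1)):
    e=R.T@(p-t);print("enc",e,"q",np.arctan2(-.043-e[0],.149-s*e[1]))
for q in (.5,.7,.9,1.1,1.3,1.45,1.52,1.6): print(q,R@[-.043-.07*np.sin(q),.149-.07*np.cos(q)]+t)
E
```

```text
board sides [np.float64(0.0564), np.float64(0.0384), np.float64(0.0559), np.float64(0.0383)]
rear [0.64066606 0.18472436] [ 0.58674974 -0.12612369] 0.3154892709234727
jamb [0.54551824 0.19244727] [ 0.49482173 -0.10204786] 0.29882689762060877
yaw -0.1717404750616139
yaw -0.1704763160136026
posts [0.50234313 0.13684337] [ 0.47019977 -0.03456361] radii 0.07039803112694994 0.0718356809102839
yaw -0.17090090499808577 t [0.56225814 0.03805785] res [[0.0002, 0.0001], [0.0004, -0.0004], [-0.0003, -0.0002], [-0.0003, 0.0006]]
enc [-0.07584264  0.08715665] q 0.4881871046271429
enc [-0.07836652 -0.08721989] q 0.5199218187491216
0.5 [0.50170659 0.1373719 ]
0.7 [0.49168136 0.14711059]
0.9 [0.48379074 0.15864687]
1.1 [0.47834931 0.17152081]
1.3 [0.475574   0.18521918]
1.45 [0.47531287 0.19570608]
1.52 [0.4757293  0.20058735]
1.6 [0.47662182 0.20611426]
```

Measurements:
- **Enclosure:** the pose fits with under 1 mm residual, and both post radii come out at about 70 mm.
- **Doors:** the left is at q≈0.49 and the right at q≈0.52.
- **Board:** it measures roughly 39x57, so the 40x59 one is in the left bay.

The tool's closing line already points at 105°, which suits the push. I'll push with shut fingers and not turn the tool.

```bash
python3 -m inch '[{"claw":-1,"travel":[0.55,0.98,0],"turn":0},{"claw":-1,"travel":[0.55,0.98,0],"turn":0},{"claw":-1,"travel":[0.55,0.98,0],"turn":0},{"claw":-1,"travel":[0.55,0.98,0],"turn":0},{"claw":-1,"travel":[0.55,0.98,0],"turn":0}]'
python3 -m inch '[{"claw":-1,"travel":[0.55,0.98,0],"turn":0},{"claw":-1,"travel":[0.55,0.98,0],"turn":0},{"claw":-1,"travel":[0.55,0.98,0],"turn":0},{"claw":-1,"travel":[0.55,0.98,0],"turn":0},{"claw":-1,"travel":[0.55,0.98,0],"turn":0}]'
python3 -m inch '[{"claw":-1,"travel":[0.55,0.98,0],"turn":0},{"claw":-1,"travel":[0.55,0.98,0],"turn":0},{"claw":-1,"travel":[0.55,0.98,0],"turn":0},{"claw":-1,"travel":[0.55,0.98,0],"turn":0},{"claw":-1,"travel":[0.55,0.98,0],"turn":0}]'
```

```text
clock: 0.6
position: [0.2607, -0.3549, 0.2139]
ee_rot: [-0.001, 0.991, 0.132, 0.0]
contact_force: [0.4, -0.1, 0.5]
width: 0.0123
gripper_force: 0.0
clock: 1.1
position: [0.3706, -0.1596, 0.2142]
ee_rot: [-0.001, 0.991, 0.133, 0.0]
contact_force: [0.4, -0.5, -0.9]
width: 0.0001
gripper_force: 0.0
clock: 1.6
position: [0.4811, 0.0364, 0.214]
ee_rot: [-0.001, 0.991, 0.133, 0.0]
contact_force: [0.3, -0.6, 0.7]
width: -0.0002
gripper_force: 0.0
```

```bash
python3 -m inch '[{"claw":-1,"travel":[0.16,0.28,0],"turn":0},{"claw":-1,"travel":[0.16,0.28,0],"turn":0},{"claw":-1,"travel":[0.16,0.28,-0.2],"turn":0},{"claw":-1,"travel":[0.16,0.28,-0.4],"turn":0},{"claw":-1,"travel":[0.16,0.28,-0.49],"turn":0}]'
python3 -m inch '[{"claw":-1,"travel":[0,0,0],"turn":0},{"claw":-1,"travel":[0,0,0],"turn":0}]'
python3 - <<'E'
from rig import imaging
import cv2
i=imaging.get_image("scene")[190:400,210:430,::-1]
cv2.imwrite("pics/s1.png",cv2.resize(i,None,fx=2.7,fy=2.7,interpolation=cv2.INTER_CUBIC))
E
```

```text
clock: 2.1
position: [0.5089, 0.0886, 0.1128]
ee_rot: [-0.0, 0.991, 0.132, -0.003]
contact_force: [0.0, 0.2, 0.4]
width: 0.0
gripper_force: 0.0
clock: 2.3
position: [0.5121, 0.0885, 0.1166]
ee_rot: [0.0, 0.991, 0.131, -0.0]
contact_force: [0.5, -0.3, -0.0]
width: -0.0001
gripper_force: 0.0
```

View pics/s1.png

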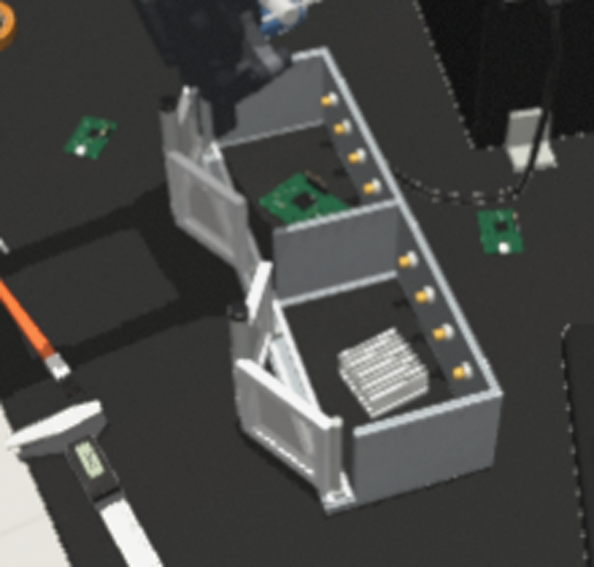

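The shut fingers hang at crop (225,110), beside the left post at (167,105), and touch nothing. Now I'll push along the arc.

```bash
python3 -m inch '[{"claw":-1,"travel":[-0.02,0.07,0],"turn":0},{"claw":-1,"travel":[-0.03,0.14,0],"turn":0},{"claw":-1,"travel":[-0.05,0.17,0],"turn":0},{"claw":-1,"travel":[-0.075,0.195,0],"turn":0},{"claw":-1,"travel":[-0.095,0.22,0],"turn":0}]'
python3 -m inch '[{"claw":-1,"travel":[-0.02,0.03,0],"turn":0},{"claw":-1,"travel":[-0.03,0.06,0],"turn":0},{"claw":-1,"travel":[-0.045,0.095,0],"turn":0},{"claw":-1,"travel":[-0.05,0.13,0],"turn":0},{"claw":-1,"travel":[-0.06,0.165,0],"turn":0}]'
python3 - <<'E'
from rig import imaging
import cv2
i=imaging.get_image("scene")[190:400,210:430,::-1]
cv2.imwrite("pics/s2.png",cv2.resize(i,None,fx=2.7,fy=2.7,interpolation=cv2.INTER_CUBIC))
E
```

```text
clock: 2.85
position: [0.4922, 0.1335, 0.1165]
ee_rot: [0.0, 0.991, 0.132, 0.0]
contact_force: [0.4, -0.1, -0.0]
width: 0.0001
gripper_force: 0.0
clock: 3.35
position: [0.4811, 0.1664, 0.1163]
ee_rot: [0.0, 0.991, 0.131, 0.0]
contact_force: [-0.3, -0.3, -0.1]
width: 0.0
gripper_force: 0.0
```

View pics/s2.png

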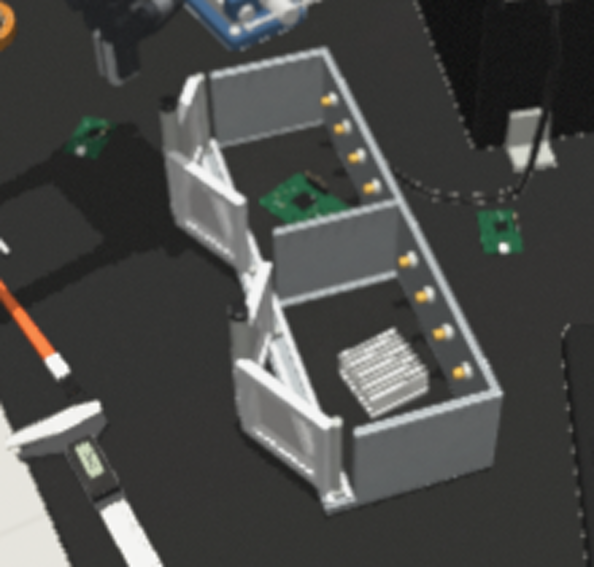

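The left door has not moved: its post is still at crop (167,100). The fingertips are at (120,75) and passed it with no contact. I'll check heights by projecting known points.

```bash
cat >> h.py <<'E'
def proj(name,P):
    p=imaging.camera_params(name);T=np.linalg.inv(p["cam_to_world"])
    r=cv2.Rodrigues(T[:3,:3])[0]
    return cv2.projectPoints(np.array([P],float),r,T[:3,3],p["camera_matrix"],np.array([p["k1"],0,0,0,0.]))[0][0,0]
E
python3 - <<'E'
from h import *
f=lambda P:(2.7*(proj("scene",P)-[210,190])).round(0)
for n,P in dict(ltop=(.5023,.1368,.125),lfoot=(.5023,.1368,.085),rtop=(.4702,-.0346,.125),rfoot=(.4702,-.0346,.085),tip=(.481,.166,.097),tcp=(.481,.166,.116),jl=(.5455,.1924,.084),jr=(.4948,-.102,.084),rr=(.5867,-.1261,.078),rl=(.6407,.1847,.078)).items(): print(n,f(P))
i=imaging.get_image("top");cv2.imwrite("pics/t2.png",cv2.resize(i[195:330,230:460,::-1],None,fx=3.4,fy=3.4,interpolation=cv2.INTER_CUBIC))
E
```

```text
ltop [170. 100.]
lfoot [175. 144.]
rtop [241. 305.]
rfoot [244. 349.]
tip [127. 115.]
tcp [123.  94.]
jl [201.  75.]
jr [339. 421.]
rr [505. 392.]
rl [327.  45.]
```

View pics/t2.png

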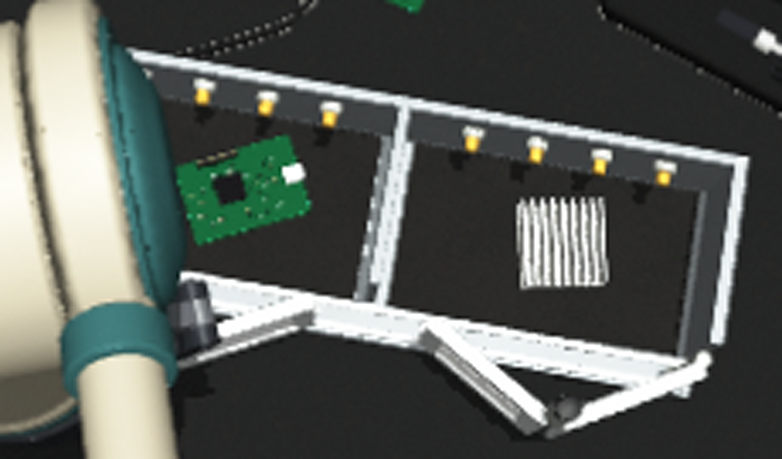

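The visible fingertips end about 30 px above where the nominal tip should project. That puts them near z≈0.125, over the post top. I'll enlarge the view with height markers.

Run:
```python
from h import *
from rig import get_state
s=get_state();x,y,z=s["position"];print(s["position"],s["clock"],s["width"])
i=np.ascontiguousarray(imaging.get_image("scene")[150:250,200:320,::-1]);k=6
i=cv2.resize(i,None,fx=k,fy=k,interpolation=cv2.INTER_CUBIC)
for h,c in((.097,(0,0,255)),(.1163,(0,255,0)),(.130,(255,255,0)),(.15,(255,0,255))):
    u,v=k*(proj("scene",(x,y,h))-[200,150]);cv2.drawMarker(i,(int(u),int(v)),c,0,12,2)
cv2.imwrite("pics/s3.png",i)
```

```text
[0.48075272 0.16673889 0.11627251] 3.45 -6.938510899028982e-05
```

View pics/s3.png

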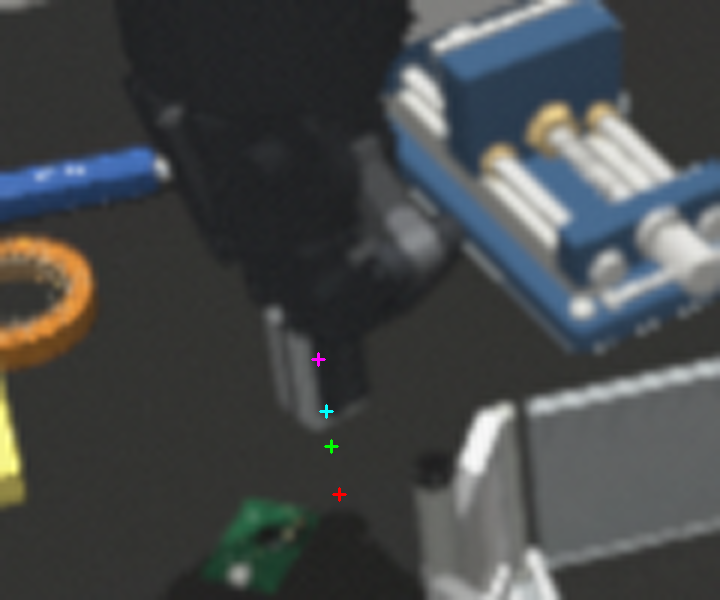

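The fingertips end at about pixel (322,415), which is z≈0.128, right over the post top; their sideways position agrees. So the real tip is about 30 mm above nominal, and the fingers passed over the post. I'll rise, go back behind the post, then go down 28 mm lower while watching the force.

```bash
python3 -m inch '[{"claw":-1,"travel":[0,0,0.15],"turn":0},{"claw":-1,"travel":[0.08,-0.2,0.15],"turn":0},{"claw":-1,"travel":[0.155,-0.39,0.15],"turn":0},{"claw":-1,"travel":[0.155,-0.39,0.15],"turn":0},{"claw":-1,"travel":[0.155,-0.39,0],"turn":0}]'
python3 -m inch '[{"claw":-1,"travel":[0,0,-0.05],"turn":0},{"claw":-1,"travel":[0,0,-0.1],"turn":0},{"claw":-1,"travel":[0,0,-0.14],"turn":0},{"claw":-1,"travel":[0,0,-0.14],"turn":0}]'
python3 - <<'E'
from h import *
from rig import get_state
s=get_state();x,y,z=s["position"];print(s["position"],s["contact_force"])
i=np.ascontiguousarray(imaging.get_image("scene")[170:270,230:350,::-1]);k=6
i=cv2.resize(i,None,fx=k,fy=k,interpolation=cv2.INTER_CUBIC)
for h,c in((.085,(0,0,255)),(.1,(0,255,0)),(.125,(255,0,255))):
    u,v=k*(proj("scene",(x,y,h))-[230,170]);cv2.drawMarker(i,(int(u),int(v)),c,0,12,2)
cv2.imwrite("pics/s4.png",i)
E
```

```text
clock: 4.0
position: [0.516, 0.0868, 0.1193]
ee_rot: [0.0, 0.991, 0.13, 0.005]
contact_force: [0.7, 0.1, -0.4]
width: 0.0002
gripper_force: 0.0
clock: 4.4
position: [0.5112, 0.0882, 0.0875]
ee_rot: [-0.0, 0.991, 0.132, -0.001]
contact_force: [0.2, 0.2, 0.2]
width: -0.0004
gripper_force: 0.0
[0.5111967  0.08817896 0.08747636] [0.24720476 0.17163733 0.18166576]
```

View pics/s4.png

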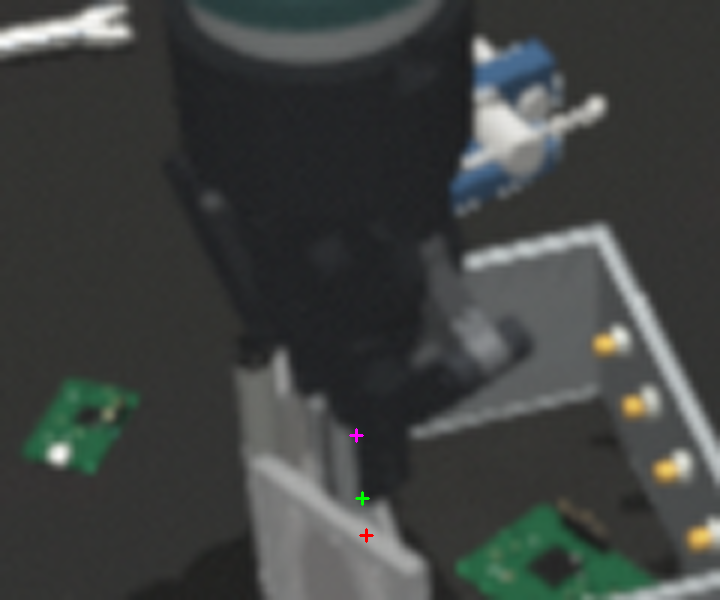

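The fingertips now end at about (370,495), which is z≈0.10, level with the post at (250,355–450). There is no contact force. I'll push again.

```bash
python3 -m inch '[{"claw":-1,"travel":[-0.02,0.07,0],"turn":0},{"claw":-1,"travel":[-0.03,0.14,0],"turn":0},{"claw":-1,"travel":[-0.05,0.17,0],"turn":0},{"claw":-1,"travel":[-0.075,0.195,0],"turn":0}]'
python3 -m inch '[{"claw":-1,"travel":[-0.02,0.025,0],"turn":0},{"claw":-1,"travel":[-0.04,0.055,0],"turn":0}]'
```

```text
clock: 4.85
position: [0.4972, 0.1275, 0.0889]
ee_rot: [0.001, 0.991, 0.132, 0.001]
contact_force: [0.7, -2.4, 1.0]
width: 0.0001
gripper_force: 1.2
clock: 5.05
position: [0.4888, 0.138, 0.0887]
ee_rot: [0.0, 0.991, 0.132, 0.0]
contact_force: [0.7, -2.3, 2.0]
width: -0.0001
gripper_force: 1.4
```

Force on the post is about 2.5 N, as expected. I'll carry on round the arc.

```bash
python3 -m inch '[{"claw":-1,"travel":[-0.015,0.03,0],"turn":0},{"claw":-1,"travel":[-0.027,0.065,0],"turn":0},{"claw":-1,"travel":[-0.035,0.1,0],"turn":0},{"claw":-1,"travel":[-0.04,0.135,0],"turn":0},{"claw":-1,"travel":[-0.042,0.165,0],"turn":0}]'
python3 -m inch '[{"claw":-1,"travel":[0,0.02,0],"turn":0},{"claw":-1,"travel":[0,0.035,0],"turn":0},{"claw":-1,"travel":[0,0.045,0],"turn":0}]'
```

```text
clock: 5.55
position: [0.4804, 0.1716, 0.0882]
ee_rot: [-0.0, 0.991, 0.132, -0.0]
contact_force: [0.1, -2.8, 1.9]
width: 0.0
gripper_force: 1.1
clock: 5.85
position: [0.4805, 0.1803, 0.0882]
ee_rot: [-0.0, 0.991, 0.132, -0.0]
contact_force: [0.1, -1.6, 1.4]
width: 0.0
gripper_force: 0.7
```

Now a little more, in small steps, until the stop is felt.

```bash
python3 -m inch '[{"claw":-1,"travel":[0,0.01,0],"turn":0},{"claw":-1,"travel":[0,0.015,0],"turn":0},{"claw":-1,"travel":[0,0.015,0],"turn":0}]'
```

```text
clock: 6.15
position: [0.4806, 0.1827, 0.0882]
ee_rot: [0.0, 0.991, 0.132, -0.0]
contact_force: [1.3, -2.8, 1.0]
width: -0.0
gripper_force: 1.0
```

```bash
python3 -m inch '[{"claw":-1,"travel":[0,0.01,0],"turn":0},{"claw":-1,"travel":[0,0.01,0],"turn":0}]'
```

```text
clock: 6.35
position: [0.4808, 0.1831, 0.0883]
ee_rot: [0.002, 0.991, 0.132, 0.0]
contact_force: [1.2, -6.2, 0.3]
width: 0.0001
gripper_force: 3.4
```

The force is rising and the arm has stopped advancing, so the door is at its stop. I'll back off, rise and move clear to look.

```bash
python3 -m inch '[{"claw":-1,"travel":[0.02,-0.07,0],"turn":0},{"claw":-1,"travel":[0.04,-0.15,0],"turn":0},{"claw":-1,"travel":[0.04,-0.15,0.2],"turn":0},{"claw":-1,"travel":[0.04,-0.15,0.45],"turn":0},{"claw":-1,"travel":[0.04,-0.15,0.6],"turn":0}]'
python3 -m inch '[{"claw":-1,"travel":[-0.5,-0.8,0.1],"turn":0},{"claw":-1,"travel":[-0.5,-0.8,0.1],"turn":0},{"claw":-1,"travel":[-0.5,-0.8,0.1],"turn":0},{"claw":-1,"travel":[-0.5,-0.8,0.1],"turn":0},{"claw":-1,"travel":[-0.5,-0.8,0.1],"turn":0}]'
python3 -m inch '[{"claw":-1,"travel":[-0.2,-0.9,0],"turn":0},{"claw":-1,"travel":[-0.2,-0.9,0],"turn":0},{"claw":-1,"travel":[-0.2,-0.9,0],"turn":0},{"claw":-1,"travel":[-0.2,-0.9,0],"turn":0},{"claw":-1,"travel":[-0.2,-0.9,0],"turn":0}]'
python3 - <<'E'
from rig import imaging
import cv2
i=imaging.get_image("top")[195:330,230:460,::-1]
cv2.imwrite("pics/t3.png",cv2.resize(i,None,fx=3.4,fy=3.4,interpolation=cv2.INTER_CUBIC))
E
```

```text
clock: 6.85
position: [0.4899, 0.1549, 0.2116]
ee_rot: [-0.001, 0.991, 0.131, 0.002]
contact_force: [1.1, -0.1, -1.0]
width: 0.0001
gripper_force: 0.0
clock: 7.35
position: [0.3862, -0.0081, 0.2289]
ee_rot: [0.001, 0.992, 0.129, 0.0]
contact_force: [1.0, 1.0, -0.4]
width: 0.0
gripper_force: 0.0
clock: 7.85
position: [0.3488, -0.1888, 0.2282]
ee_rot: [0.001, 0.992, 0.129, 0.0]
contact_force: [-0.5, 0.2, 0.2]
width: 0.0003
gripper_force: 0.0
```

View pics/t3.png

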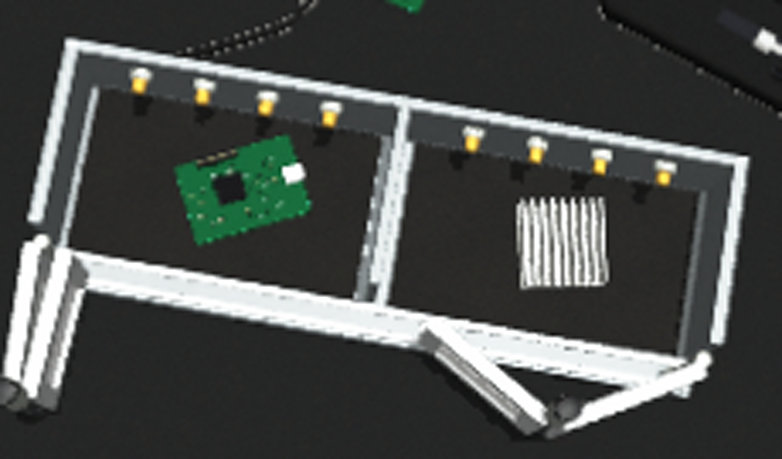

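The left door is fully folded and stands straight out, with its post at about (12,392). The right post is still at (566,407), the board has not moved, and the arm is clear, so I'm handing in.

Run:
```python
from h import *
p=pt("top",(230+12/3.4,195+392/3.4),.125)[:2];print(p)
from rig import ticket; print(ticket.sign_off())
```

```text
[0.47495389 0.19610947]
the job is handed in; nothing more can be done
None
```

I opened the left bay, which holds the circuit board, and handed the job in: its door is folded to the stop (q about 1.45–1.52), and the right door and the board look unmoved in the last top view (a first push passed over the post without touching it, so I repeated it lower).

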